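Seal the dry box

ROBOT

A 6-joint arm with a two-finger parallel gripper is mounted at the origin on a cart in front of the work surface, level with it; the furniture and walls round the work are solid. World frame = base frame: x ahead of the robot, y to its left, z up, the work surface at z = 0. Lengths are in m, angles in rad, forces in N, time in s.
With the tool pointing down it reaches from about 0.275 to 0.875 m from the base axis. Payload 12.5 kg.
Tool frame: the origin (TCP) lies at the very end of the fingers, on their centre line; the grasp point (between the pads) lies 19 mm behind it; x points along the fingers, y is the direction in which the jaws open and shut, and the axes are right-handed (so a half turn about x gives the same grasp; the last joint's range is limited). The gripper opens to 85 mm and grips with 20 to 120 N. Pads are 22 mm wide; open, the fingers measure 114 mm over their backs; the gripper's body (76 mm by 85 mm) begins 54 mm behind the grasp point. The pads swing forward as they close: fully open they stand 13 mm farther back than shut.
Start: joints at [1.031, 0.351, 1.652, -0, 1.139, -0.085], TCP at [0.242, 0.494, 0.231] pointing down, gripper open.
Joint ranges: [-2.75, 2.75], [-0.79, 2.1], [0.01, 2.65], [-1.57, 4.71], [0.07, 3.14], [-2.87, 2.87]. Speed limits (rad/s): [2.22, 2.22, 2.79, 3.14, 3.14, 3.14].

INTERFACE

Orientations are given as a 3x3 rotation matrix whose columns are the frame's x, y, z axes.
In Python, from bench import manip gives the robot as it stands. Calls block until the motion is done:
- manip.move_ptp(position, orientation): joint-space move of the TCP to a pose.
- manip.move_l(position, attitude=None, max_speed=0.15): straight line of the TCP; attitude=None keeps the orientation; max_speed is the mean speed in m/s.
- manip.move_j(angles): joint-space move.
- manip.set_gripper(opening, effort=None): opening from 0.0 (shut) to 1.0 (fully open); effort is the grip in N (None keeps the last); returns when the fingers have stopped.
- manip.dwell(seconds).
- manip.inverse_kinematics(position, orientation): joint angles nearest the present ones, or None.
- manip.grab_frame(name): name is "scene" or "side" or "wrist"; returns (picture, depth): 384x512x3 uint8, red, green, blue; 384x512 float32, m along the optical axis (not along the pixel's ray), 0 where there is no reading.
- manip.get_calibration(name): a dict with "camera_matrix" (3x3 intrinsics, pixels), "R" (3x3) and "t" (3): a world point X has camera coordinates R X + t. Camera axes: x right, y down, z forward; pixel columns grow to the right and rows downward; lengths in m; the calibration is good to about 2 mm. A picture is of the moment at which its call begins: read the wrist's pose just before it. get_calibration takes no time and is no camera call; for the wrist camera it gives the pose at the moment of the call.
A pose or a line that the arm cannot do raises manip.Unreachable and nothing moves.
- manip.sign_off(): hands the job in, once; it reports no verdict.
Trained networks look in the newest picture that a camera, given by its name, has taken for a name from the list of things; names that differ only in an ending like _2 or _b are one class to them, and where a whole thing is asked for, a point or a joint stands for the part that bears it (a point fixed in the world has none). Each returns a list of dicts, best first, with "confidence" (0 to 1); they miss things now and then, are a little off and sometimes report something else, mostly with a low value. They report only what shows in the picture. A call takes as long as a camera call.
- manip.look_for(camera, name): "at" ([x, y, z] in m, in world coordinates, good to about 4 mm: the middle of the surface that is visible of it).
Readings, each from a call of its own:
- manip.current_time(): time.
- manip.current_qpos(): joint angles.
- manip.current_joint_vel(): joint speeds.
- manip.current_joint_torque(): joint torques, N m.
- manip.current_ee_pos(): TCP position.
- manip.current_tcp_rot(): TCP orientation.
- manip.current_force(): force on the tool from outside, world axes, zero at the start.
- manip.current_ft_torque(): the same for the moment, N m.
- manip.current_grip_width(): opening from 0.0 (shut) to 1.0 (fully open).
Only numpy, scipy, OpenCV 4.12 (cv2) and the standard library are available. Lean on these libraries where they do the work, as an engineer would, in place of code of your own. Each camera call takes 0.05 s, during which the arm holds its last target.

TASK

The white lid lies crosswise on the grey dry box. Lift it by its blue handle, turn it a quarter turn and lay it gently on the box with its rib in the mouth, and let go; then press it down with the fingers one corner after another, on the blue discs, until all four corners are fully home and the lid sits flat on the rim. Do not hammer or lean heavily on the box, and leave the vial, can, dish and tape where they are.

Things in the scene. Friction and masses are not known exactly. Their poses are not given: they have to be found in the camera images.
- dry_box: Grey open-topped dry box, fixed, 96 x 126 mm outside (its x by its y), 46 mm high, walls 8 mm, mouth 80 x 110 mm, a small blue carton inside. Origin in the middle of its underside, z up, x away from the robot at yaw 0, yaw up to 0.4 rad either way. Stands left of and beyond the big inverted microscope; the microscopes are solid up to 0.35 m above the table.
- box_rim (a point): Centre of the dry box's mouth, level with the rim, 46 mm above the table; axes as the box. A black rubber gasket runs round the rim; at the four corners it is raised and stands up to 6 mm above the rim. Pressing a corner home takes 10 to 25 N; below it is the rigid rim, so come down slowly and stop on force.
- lid: White loose lid, about 0.25 kg: plate 100 x 130 x 6 mm (its x by its y), under it a grey round-edged rib, 72 x 102 mm outside, 10 mm deep, that enters the mouth with 4 mm to spare each side. At the start it lies crosswise on the box, about a quarter turn off. Origin in the middle under the rib, z up. Half a turn makes no odds. Pressing one corner tips it and the opposite corner may rise by up to 12 mm.
- lid_handle (a point): Centre of the bar of the lid's blue arched handle: bar 14 mm thick (lid's x), 60 mm long (lid's y), 14 mm high, its top 30 mm above the plate. This point is 23 mm above the plate's top face, 39 mm above the rib's underside. It is 35 mm above the rim with the lid on the raised gasket, 29 mm when sealed. Axes as the lid.
- lid_corner_1 (a point): Blue 16 mm disc marking a corner of the lid, on the plate's top face, at x -40 mm, y +54 mm from the lid's centre in the lid's axes. Press here, straight down. It is 12 mm above the box rim when the lid lies on the raised gasket corners and 6 mm when that corner is home.
- lid_corner_2 (a point): Blue 16 mm disc marking a corner of the lid, on the plate's top face, at x -40 mm, y -54 mm from the lid's centre in the lid's axes. Press here, straight down. It is 12 mm above the box rim when the lid lies on the raised gasket corners and 6 mm when that corner is home.
- lid_corner_3 (a point): Blue 16 mm disc marking a corner of the lid, on the plate's top face, at x +40 mm, y +54 mm from the lid's centre in the lid's axes. Press here, straight down. It is 12 mm above the box rim when the lid lies on the raised gasket corners and 6 mm when that corner is home.
- lid_corner_4 (a point): Blue 16 mm disc marking a corner of the lid, on the plate's top face, at x +40 mm, y -54 mm from the lid's centre in the lid's axes. Press here, straight down. It is 12 mm above the box rim when the lid lies on the raised gasket corners and 6 mm when that corner is home.
- seal_near_left (a joint): Depression (m) of the raised gasket corner that is near left at yaw 0. 0 = fully raised, 6 mm proud of the rim; 0.006 = pressed down level with the rim. It yields at about 9 N and stays where it was pushed (no spring-back). Starts between 0 and 0.0008. Names go by the box, not the lid.
- seal_near_right (a joint): Depression (m) of the raised gasket corner that is near right at yaw 0. 0 = fully raised, 6 mm proud of the rim; 0.006 = pressed down level with the rim. It yields at about 9 N and stays where it was pushed (no spring-back). Starts between 0 and 0.0008. Names go by the box, not the lid.
- seal_far_left (a joint): Depression (m) of the raised gasket corner that is far left at yaw 0. 0 = fully raised, 6 mm proud of the rim; 0.006 = pressed down level with the rim. It yields at about 9 N and stays where it was pushed (no spring-back). Starts between 0 and 0.0008. Names go by the box, not the lid.
- seal_far_right (a joint): Depression (m) of the raised gasket corner that is far right at yaw 0. 0 = fully raised, 6 mm proud of the rim; 0.006 = pressed down level with the rim. It yields at about 9 N and stays where it was pushed (no spring-back). Starts between 0 and 0.0008. Names go by the box, not the lid.
- amber_vial: Bystander: brown glass vial with a white cap, 27 mm across, 52 mm high; origin at the centre of its base. Leave alone.
- lens_can: Bystander: white can with a black screw top, 38 mm across, 54 mm high; origin at the centre of its base. Leave alone.
- dish: Bystander: clear round dish with lid, 61 mm across, 14 mm high; origin at the centre of its base. Leave alone.
- tape: Bystander: roll of yellow tape, 66 mm across, 19 mm high; origin at the centre of its base. Leave alone.

How it is judged:
On the way, in this order (a step that is already met when the one before it is completed fails the run):
1. the lid lies level on the raised gasket with its rib in the mouth, let go, no corner pressed down yet (each gasket corner less than 2.5 mm down) (horizontal distance between lid_handle and box_rim below 0.009 m and angle between the x axis of lid_handle and the x axis of box_rim, either way round below 0.12 rad and z of lid_handle in the frame of box_rim below 0.038 m and angle between lid_handle's own z axis and vertical below 0.07 rad and contact force between the fingers and lid below 0.2 N and value of joint each of seal_near_left, seal_near_right, seal_far_left, seal_far_right below 0.0025 m), for 0.2 s.
2. one corner's gasket is pressed down (more than 4.5 mm) while the one diagonally opposite still stands up (less than 2.5 mm down) (((value of joint seal_near_left above 0.0045 m and value of joint seal_far_right below 0.0025 m) or (value of joint seal_near_right above 0.0045 m and value of joint seal_far_left below 0.0025 m) or (value of joint seal_far_left above 0.0045 m and value of joint seal_near_right below 0.0025 m) or (value of joint seal_far_right above 0.0045 m and value of joint seal_near_left below 0.0025 m))), for 0.1 s.
At the end, for the whole second after the job is handed in: The lid lies at rest in the box's mouth (centre within 9 mm, square within 0.12 rad), every corner disc less than 8 mm above the rim (gap under the plate less than 2 mm), and all four gasket corners more than 4 mm down (horizontal distance between lid_handle and box_rim below 0.009 m and angle between the x axis of lid_handle and the x axis of box_rim, either way round below 0.12 rad and z of each of lid_corner_1, lid_corner_2, lid_corner_3, lid_corner_4 in the frame of box_rim below 0.008 m and value of joint each of seal_near_left, seal_near_right, seal_far_left, seal_far_right above 0.004 m and linear speed of lid below 0.01 m/s); the robot touches nothing.
It fails at once if the lid is driven onto the box with more than 100 N (contact force between lid and dry_box above 100 N).
It fails at once if a bystander (vial, can, dish or tape) is shifted by more than 15 mm (distance of any of amber_vial, lens_can, dish, tape from where it was at the start of the episode above 0.015 m).
It also fails if it takes over 67 s, if anything falls off the work surface, if the arm or the gripper's body presses on something with over 40 N, if the wrist force passes 120 N, or if a joint passes its speed limit or range.

## Working session

There is one attempt and no reset: what is moved stays moved. The work goes in short steps, each a Python script; the robot and the scene stay as the last script left them, time stands still between calls to the robot, and variables do not carry over. Pictures are saved under pics/ and viewed, and the job is handed in when it is done.

```bash
ls; mkdir -p pics; python3 - <<'E'
from bench import manip
import cv2, numpy as np
print(manip.current_time(), manip.current_ee_pos(), manip.current_tcp_rot())
for c in ["scene","side","wrist"]:
    p,d=manip.grab_frame(c); cv2.imwrite(f"pics/a_{c}.png",p[:,:,::-1]); np.savez(f"a_{c}.npz",p=p,d=d,**manip.get_calibration(c))
    for n in ["lid","lid_handle","lid_corner_1","dry_box","amber_vial","lens_can","dish","tape"]:
        r=manip.look_for(c,n)
        print(c,n,[(np.round(x["at"],3).tolist(),round(x["confidence"],2)) for x in r][:5])
print(manip.current_time())
E
```

```text
pics
0.0 [0.24141085 0.493808   0.230755  ] [[-6.11419049e-04  4.39306268e-01  8.98337146e-01]
 [-1.01140728e-03  8.98336583e-01 -4.39306681e-01]
 [-9.99999302e-01 -1.17718520e-03 -1.04942543e-04]]
scene lid [([0.627, 0.149, 0.061], 0.87)]
scene lid_handle [([0.631, 0.149, 0.062], 0.94)]
scene lid_corner_1 [([0.628, 0.148, 0.059], 0.64)]
scene dry_box [([0.627, 0.089, 0.025], 0.79)]
scene amber_vial []
scene lens_can [([0.384, -0.255, 0.059], 0.52)]
scene dish [([0.414, -0.375, 0.011], 0.5)]
scene tape []
side lid [([0.62, 0.16, 0.063], 0.72)]
side lid_handle []
side lid_corner_1 [([0.616, 0.163, 0.065], 0.59)]
side dry_box [([0.603, 0.218, 0.022], 0.6)]
side amber_vial [([0.672, -0.064, 0.029], 0.7)]
side lens_can []
side dish []
side tape []
wrist lid []
wrist lid_handle []
wrist lid_corner_1 []
wrist dry_box []
wrist amber_vial []
wrist lens_can []
wrist dish []
wrist tape []
1.35
```

View pics/a_scene.png

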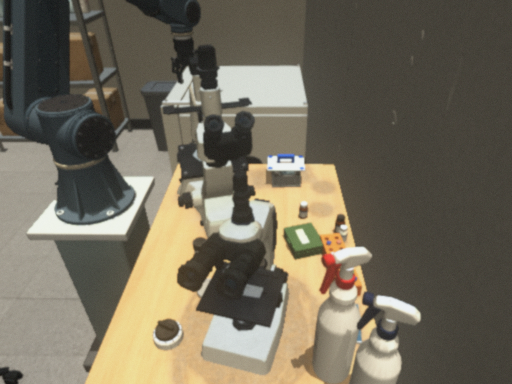

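View pics/a_side.png

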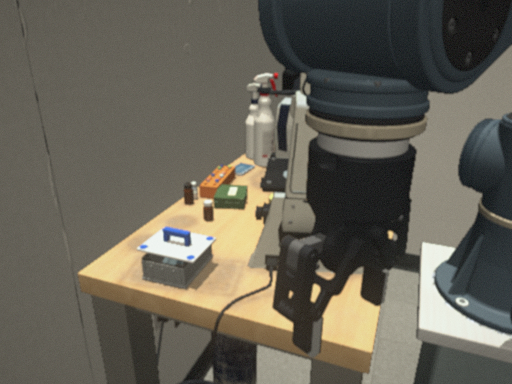

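View pics/a_wrist.png

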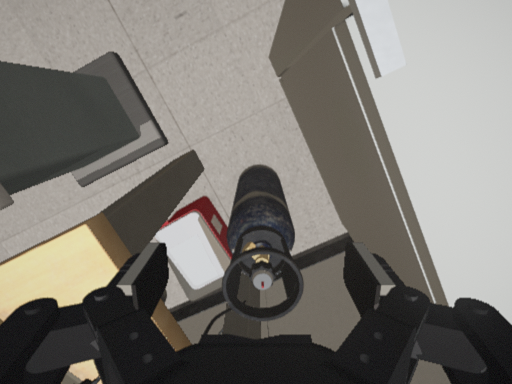

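```bash
cat > h.py <<'E'
import numpy as np, cv2
from bench import manip
def cloud(d,K,R,t):
    v,u=np.mgrid[:d.shape[0],:d.shape[1]]
    P=np.stack([(u-K[0,2])/K[0,0]*d,(v-K[1,2])/K[1,1]*d,d],-1)
    return (P-t)@R   # R^T (P - t)
def load(f):
    z=np.load(f); return z["p"],z["d"],cloud(z["d"],z["camera_matrix"],z["R"],z["t"])
def grab(c,tag):
    k=manip.get_calibration(c); p,d=manip.grab_frame(c)
    cv2.imwrite(f"pics/{tag}.png",p[:,:,::-1]); np.savez(f"{tag}.npz",p=p,d=d,**k)
    return p,d,cloud(d,k["camera_matrix"],k["R"],k["t"])
def down(yaw): # tool x down, tool y = (cos,sin,0)
    y=np.array([np.cos(yaw),np.sin(yaw),0]); x=np.array([0,0,-1.]); return np.stack([x,y,np.cross(x,y)],1)
E
python3 - <<'E'
from h import *
H={}
for c in ["scene","side"]:
    p,d,X=load(f"a_{c}.npz"); X=X[d>0]
    for q in X:
        if 0.15<q[0]<0.9 and -0.4<q[1]<0.6 and 0.0<q[2]<0.6:
            k=(int(q[0]//0.05),int(q[1]//0.05)); H[k]=max(H.get(k,0),q[2])
print("y\\x",[round(i*.05,2) for i in range(3,18)])
for j in range(11,-8,-1): print(round(j*.05,2),[int(100*H.get((i,j),-.01)) for i in range(3,18)])
z=np.load("a_wrist.npz"); print("cam center wrist", -z["R"].T@z["t"], z["R"])
E
```

```text
y\x [0.15, 0.2, 0.25, 0.3, 0.35, 0.4, 0.45, 0.5, 0.55, 0.6, 0.65, 0.7, 0.75, 0.8, 0.85]
0.55 [49, 49, 34, -1, -1, -1, -1, -1, -1, -1, -1, -1, -1, 51, -1]
0.5 [49, 49, 49, 50, -1, -1, -1, -1, -1, -1, -1, -1, -1, 52, -1]
0.45 [49, 48, 53, 53, -1, -1, -1, -1, -1, -1, -1, -1, -1, 53, -1]
0.4 [48, 48, 54, -1, -1, -1, -1, -1, -1, -1, -1, -1, -1, 53, -1]
0.35 [52, 55, 54, -1, -1, -1, -1, -1, -1, -1, -1, -1, -1, 54, -1]
0.3 [55, 55, -1, -1, -1, -1, -1, -1, -1, -1, -1, -1, -1, 55, -1]
0.25 [55, 0, 0, 0, 0, 0, 0, 0, 0, 0, 0, 0, 0, 55, -1]
0.2 [-1, 0, 0, 0, 0, 1, 1, 0, 6, 6, 6, 0, 0, 56, -1]
0.15 [-1, 0, 0, 0, 0, 3, 0, 0, 9, 9, 9, 0, 0, 57, -1]
0.1 [0, 0, 0, 0, 36, 35, 11, 0, 8, 9, 9, 0, 0, 57, -1]
0.05 [0, 0, 6, 36, 39, 38, 18, 0, 5, 5, 5, 0, 0, 58, -1]
0.0 [0, 0, 19, 35, 46, 39, 18, 35, 0, 0, 0, 0, 0, 58, -1]
-0.05 [0, 0, 17, 19, 46, 41, 35, 35, 0, 0, 0, 0, 0, 59, -1]
-0.1 [0, 0, 35, 35, 35, 35, 35, 35, 0, 0, 5, 0, 0, 59, -1]
-0.15 [0, 0, 0, 35, 33, 52, 52, 0, 0, 2, 3, 2, 6, 59, -1]
-0.2 [-1, 0, 0, 0, 31, 52, 52, -1, 0, 3, 3, 4, 6, 59, -1]
-0.25 [-1, 0, 0, 0, 5, 33, 37, 37, 2, 3, 3, 4, 4, 59, -1]
-0.3 [-1, 0, 0, 0, 5, 41, 42, 42, 1, 3, 3, 4, 4, 59, -1]
-0.35 [-1, 0, 0, 0, -1, 41, 41, 26, 26, 0, 0, 4, 4, 59, -1]
cam center wrist [0.17526888 0.52515382 0.37383467] [[ 4.38435603e-01  8.98762494e-01 -4.48373700e-04]
 [ 8.60589368e-01 -4.19669980e-01  2.88553371e-01]
 [ 2.59152779e-01 -1.26897937e-01 -9.57463707e-01]]
```

```bash
python3 - <<'E'
from h import *
q=manip.inverse_kinematics([0.60,0.155,0.34],down(np.pi/2)); print(q)
manip.move_ptp([0.60,0.155,0.34],down(np.pi/2))
print(manip.current_time(),manip.current_ee_pos(),manip.current_force())
grab("wrist","b_wrist")
for n in ["lid","lid_handle","lid_corner_1","dry_box"]:
        r=manip.look_for("wrist",n)
        print(n,[(np.round(x["at"],3).tolist(),round(x["confidence"],2)) for x in r][:5])
E
```

```text
[ 1.77699088e-01  4.01305583e-01  1.31180797e+00 -4.44089210e-16
  1.42847910e+00 -1.39309724e+00]
3.1833 [0.59966431 0.15574959 0.33981979] [0.65635274 0.33834611 0.42265646]
lid [([0.623, 0.15, 0.06], 0.9)]
lid_handle [([0.624, 0.157, 0.061], 0.87), ([0.54, -0.22, 0.019], 0.27), ([0.672, -0.067, 0.036], 0.17)]
lid_corner_1 [([0.62, 0.154, 0.063], 0.71)]
dry_box [([0.628, 0.102, 0.047], 0.88)]
```

View pics/b_wrist.png

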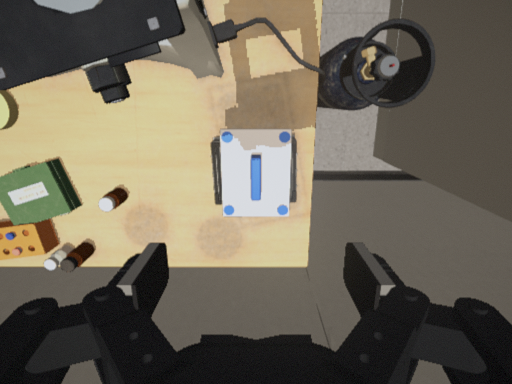

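```bash
python3 - <<'E'
from h import *
p,d,X=load("b_wrist.npz")
c=p[115:230,195:320]; cv2.imwrite("pics/b_zoom.png",cv2.resize(c,None,fx=5,fy=5,interpolation=cv2.INTER_NEAREST)[:,:,::-1])
hsv=cv2.cvtColor(p,cv2.COLOR_RGB2HSV)
m=((hsv[...,0]>95)&(hsv[...,0]<130)&(hsv[...,1]>110)&(hsv[...,2]>60)).astype(np.uint8)
n,l,s,ce=cv2.connectedComponentsWithStats(m)
z=np.load("b_wrist.npz"); K,R,t=z["camera_matrix"],z["R"],z["t"]; C=-R.T@t
def ray(u,v,h):
    r=R.T@np.array([(u-K[0,2])/K[0,0],(v-K[1,2])/K[1,1],1]); return C+r*(h-C[2])/r[2]
for i in range(1,n):
    if s[i,4]>30 and 195<ce[i,0]<320 and 110<ce[i,1]<230:
        q=np.median(X[l==i],0); print(s[i],ce[i],np.round(q,4),np.round(ray(*ce[i],0.066),4))
# height map of region
for v in range(125,225,6): print(v,[int(1000*X[v,u,2]) for u in range(206,306,4)])
E
```

```text
[222 132  10  10  79] [226.63291139 136.63291139] [0.5741 0.1145 0.0625] [0.5733 0.1145 0.066 ]
[280 132  10  10  76] [284.22368421 136.69736842] [0.574  0.1938 0.0623] [0.5733 0.1937 0.066 ]
[251 156  10  44 401] [255.64588529 177.10972569] [0.6238 0.1549 0.0915] [0.6306 0.1545 0.066 ]
[224 206  10   9  65] [228.67692308 209.72307692] [0.6818 0.1148 0.0625] [0.6803 0.1147 0.066 ]
[278 206  10   9  63] [282.22222222 209.73015873] [0.6817 0.1939 0.0623] [0.6802 0.1939 0.066 ]
125 [1, 0, -1, 0, -2, -1, 0, -1, -1, 0, -2, -1, -1, 0, 0, 1, -1, 0, 0, 0, -2, 0, 0, 0, -1]
131 [1, 0, 0, 0, 62, 61, 61, 62, 61, 61, 62, 61, 62, 61, 61, 62, 61, 62, 60, 61, 63, 62, 0, 0, 0]
137 [0, 0, 4, 4, 62, 61, 62, 60, 61, 62, 61, 62, 62, 62, 61, 61, 62, 62, 61, 61, 61, 62, 27, 0, -1]
143 [0, 50, 50, 51, 62, 61, 62, 61, 61, 63, 61, 61, 62, 61, 61, 61, 61, 62, 62, 62, 61, 62, 52, -1, 0]
149 [0, 0, 49, 19, 62, 61, 60, 61, 61, 60, 62, 60, 60, 59, 62, 62, 62, 61, 62, 61, 62, 61, 52, 0, 0]
155 [0, 0, 46, 24, 59, 61, 61, 61, 59, 61, 60, 62, 75, 75, 62, 63, 60, 61, 61, 61, 62, 62, 45, 0, 0]
161 [0, 0, 46, 28, 62, 62,
[... 363 characters left out ...]
2, 32, 46, 0, 0]
185 [1, 0, 44, 44, 61, 62, 61, 59, 61, 61, 61, 60, 92, 90, 60, 62, 62, 61, 60, 62, 61, 31, 45, -2, 0]
191 [0, 0, 44, 46, 61, 61, 63, 61, 60, 62, 62, 61, 92, 92, 62, 62, 62, 61, 60, 62, 61, 32, 51, 0, 0]
197 [0, 0, 50, 50, 61, 61, 60, 62, 61, 62, 62, 62, 91, 91, 62, 60, 60, 61, 62, 60, 62, 44, 51, 0, -1]
203 [0, 0, 0, 51, 61, 63, 61, 62, 61, 61, 62, 62, 63, 61, 61, 62, 62, 62, 62, 62, 61, 1, 0, 0, -1]
209 [0, 0, 0, 0, 58, 62, 62, 61, 61, 61, 61, 61, 61, 61, 60, 62, 63, 62, 61, 61, 61, 2, 0, 0, 0]
215 [0, 0, 0, 1, 0, 61, 61, 62, 62, 60, 62, 62, 60, 62, 60, 60, 61, 61, 62, 61, 62, -1, 1, 0, 0]
221 [0, 0, 0, 0, -1, 0, 0, 0, 0, -1, 0, 0, 0, -1, 0, 0, 482, 1, -1, 0, 0, 0, 0, 0, 0]
```

View pics/b_zoom.png

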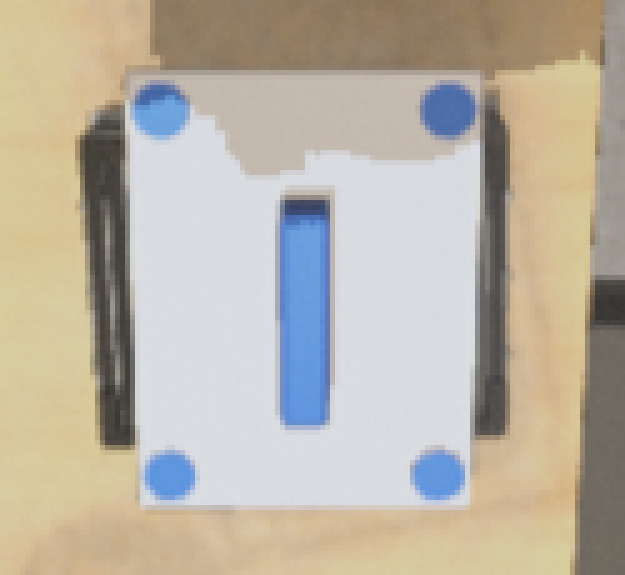

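```bash
cat > boxfit.py <<'E'
from h import *
from scipy.optimize import least_squares
def rectdist(P,c,a,hx,hy):
    R=np.array([[np.cos(a),np.sin(a)],[-np.sin(a),np.cos(a)]]); q=(P-c)@R.T; return q
E
python3 - <<'E'
from h import *
p,d,X=load("b_wrist.npz")
m=(X[...,2]>0.040)&(X[...,2]<0.0555)&(X[...,0]>.54)&(X[...,0]<.72)&(X[...,1]>.07)&(X[...,1]<.24)&(d>0)
P=X[m]; print(len(P),P.min(0),P.max(0))
L=P[P[:,1]<.13];Rr=P[P[:,1]>.18]
for S,n in((L,"L"),(Rr,"R")):
    # outer edges per x-bin
    for x0 in np.arange(.565,.70,.008):
        s=S[(S[:,0]>=x0)&(S[:,0]<x0+.008)]
        if len(s): print(n,round(x0+.004,3),len(s),np.round([s[:,1].min(),s[:,1].max(),np.median(s[:,2])],4))
    print(n,"xrange",np.round(np.percentile(S[:,0],[0,2,98,100]),4))
E
```

```text
771 [0.57804741 0.08805551 0.04000361] [0.67675616 0.21637016 0.05425824]
L 0.585 57 [0.0881 0.1019 0.0504]
L 0.593 30 [0.0899 0.0961 0.0507]
L 0.601 29 [0.0885 0.0963 0.0467]
L 0.609 32 [0.0888 0.0967 0.0459]
L 0.617 30 [0.0896 0.0968 0.0459]
L 0.625 29 [0.0891 0.0968 0.0455]
L 0.633 25 [0.0903 0.0968 0.046 ]
L 0.641 33 [0.0901 0.0977 0.0458]
L 0.649 29 [0.0899 0.0977 0.0455]
L 0.657 32 [0.0909 0.0983 0.0462]
L 0.665 29 [0.0915 0.0985 0.051 ]
L 0.673 37 [0.0926 0.1021 0.0509]
L xrange [0.582  0.5822 0.6746 0.6768]
R 0.577 19 [0.2048 0.2129 0.0502]
R 0.585 29 [0.2049 0.2124 0.0513]
R 0.593 32 [0.206  0.2127 0.051 ]
R 0.601 31 [0.2062 0.2139 0.0459]
R 0.609 33 [0.2066 0.2143 0.0455]
R 0.617 31 [0.2069 0.2146 0.0454]
R 0.625 31 [0.2071 0.2149 0.046 ]
R 0.633 32 [0.2076 0.2153 0.0457]
R 0.641 31 [0.2078 0.2157 0.0451]
R 0.649 29 [0.208  0.2159 0.0457]
R 0.657 35 [0.2082 0.2163 0.0486]
R 0.665 32 [0.205  0.2164 0.0509]
R 0.673 14 [0.2051 0.2142 0.0515]
R xrange [0.578  0.579  0.6704 0.6715]
```

```bash
python3 - <<'E'
from h import *
A=[];b=[]
rows=[]
for x in (.5,.58,.6267,.67):
  for y in (.1,.1522,.25):
    for z in (.07,.15,.34):
        q=manip.inverse_kinematics([x,y,z],down(1.57))
        if q is None: print("none",x,y,z);continue
        rows.append((q,x,y,z))
from scipy.optimize import least_squares
def f(k):
    L1,L2,h,dd,o=k;e=[]
    for q,x,y,z in rows:
        r=np.sqrt(x*x+y*y-dd*dd)
        e+= [L1*np.sin(q[1])+L2*np.sin(q[1]+q[2])+o-r, h+L1*np.cos(q[1])+L2*np.cos(q[1]+q[2])-z]
    return e
s=least_squares(f,[.5,.5,.1,.047,0]); print(s.x,np.abs(s.fun).max())
k=s.x
for q,x,y,z in rows:
    if y<.2 and z<.3:
        el=np.array([k[0]*np.sin(q[1]), k[0]*np.cos(q[1])]); print(x,y,z,np.round(q,2),"elbow r,z(rel wrist)",el, "drop to wrist",k[1]*np.cos(q[1]+q[2]))
E
```

```text
[ 4.58550393e-01  4.38817491e-01 -1.72844721e-02  3.28207294e-06
 -1.23881903e-03] 0.016811333917123528
0.5 0.1 0.07 [ 0.11  0.51  1.88 -0.    0.75 -1.46] elbow r,z(rel wrist) [0.2252474  0.39941466] drop to wrist -0.32127893882895786
0.5 0.1 0.15 [ 0.11  0.38  1.83 -0.    0.93 -1.46] elbow r,z(rel wrist) [0.17160609 0.42522913] drop to wrist -0.26377496867699507
0.5 0.1522 0.07 [ 0.21  0.53  1.85 -0.    0.76 -1.36] elbow r,z(rel wrist) [0.23219165 0.39541814] drop to wrist -0.3165575335076607
0.5 0.1522 0.15 [ 0.21  0.4   1.8  -0.    0.94 -1.36] elbow r,z(rel wrist) [0.18037856 0.42158278] drop to wrist -0.2596028470468034
0.58 0.1 0.07 [ 0.09  0.62  1.67 -0.    0.85 -1.48] elbow r,z(rel wrist) [0.26775416 0.3722582 ] drop to wrist -0.28948100365000035
0.58 0.1 0.15 [ 0.09  0.51  1.62 -0.    1.01 -1.48] elbow r,z(rel wrist) [0.22457486 0.39979319] drop to wrist -0.23482107174223665
0.58 0.1522 0.07 [ 0.18  0.64  1.64 -0.    0.87 -1.39] elbow r,z(rel wrist) [0.27369101 0.36791534] drop to wrist -0.2844508894575304
0.58 0.1522 0.15 [ 0.18  0.53  1.59 -0.    1.02 -1.39] elbow r,z(rel w
[... 500 characters left out ...]
  1.46 -0.    1.07 -1.4 ] elbow r,z(rel wrist) [0.2612645  0.37684124] drop to wrist -0.20896339038503414
0.67 0.1 0.07 [ 0.08  0.76  1.4  -0.    0.98 -1.49] elbow r,z(rel wrist) [0.3151935  0.33304882] drop to wrist -0.24449984113983222
0.67 0.1 0.15 [ 0.08  0.66  1.36 -0.    1.12 -1.49] elbow r,z(rel wrist) [0.28214279 0.36147463] drop to wrist -0.19177502766415053
0.67 0.1522 0.07 [ 0.16  0.77  1.37 -0.    1.   -1.41] elbow r,z(rel wrist) [0.32033185 0.32810969] drop to wrist -0.23889497956411127
0.67 0.1522 0.15 [ 0.16  0.68  1.33 -0.    1.13 -1.41] elbow r,z(rel wrist) [0.28831587 0.35657036] drop to wrist -0.18630856150318845<stdin>:14: RuntimeWarning: invalid value encountered in sqrt
```

```bash
python3 - <<'E'
from h import *
R=down(np.pi/2)
manip.set_gripper(0.6,30)
manip.move_l([0.6279,0.1543,0.13],R,0.2)
manip.move_l([0.6279,0.1543,0.0695],R,0.08)
print(manip.current_time(),manip.current_ee_pos(),manip.current_force())
manip.set_gripper(0.0,50)
print(manip.current_time(),manip.current_ee_pos(),manip.current_force(),manip.current_grip_width())
manip.move_l([0.6279,0.1543,0.16],R,0.12)
print(manip.current_time(),manip.current_ee_pos(),manip.current_force(),manip.current_ft_torque())
grab("side","c_side");grab("wrist","c_wrist")
for c in("side","wrist"):
  for n in ["lid","lid_handle","dry_box"]:
        r=manip.look_for(c,n)
        print(c,n,[(np.round(x["at"],3).tolist(),round(x["confidence"],2)) for x in r][:3])
E
```

```text
5.9833 [0.62821522 0.15435596 0.06994202] [-0.29540086  0.86747901 -0.17918182]
6.4083 [0.62813959 0.154322   0.07003927] [-0.99024945 -0.02601391  5.07539026] 0.15272482463064194
7.3167 [0.6273904  0.15421041 0.15902051] [-0.32919222  0.28251351 -2.59535455] [-0.02848712 -0.00882214 -0.03986808]
side lid []
side lid_handle [([0.616, 0.17, 0.153], 0.96)]
side dry_box [([0.622, 0.172, 0.028], 0.71), ([0.611, 0.163, 0.153], 0.45)]
wrist lid [([0.598, 0.15, 0.148], 0.92)]
wrist lid_handle [([0.598, 0.155, 0.151], 0.58)]
wrist dry_box [([0.6, 0.152, 0.151], 0.16)]
```

View pics/c_side.png

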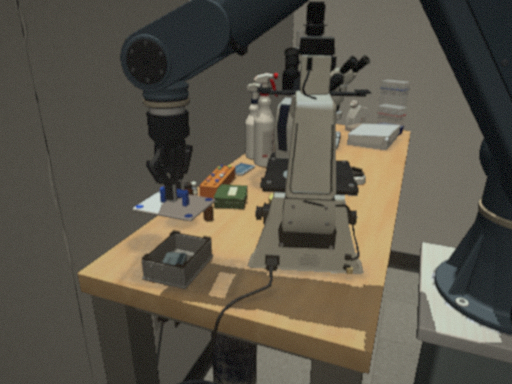

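View pics/c_wrist.png

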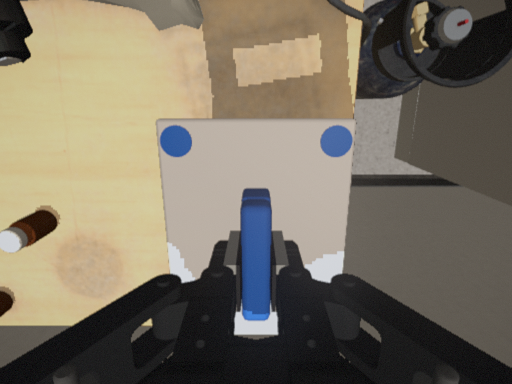

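```bash
cat >> h.py <<'E'
def blobs(tag,amin=30):
    p,d,X=load(tag+".npz"); hsv=cv2.cvtColor(p,cv2.COLOR_RGB2HSV)
    m=((hsv[...,0]>95)&(hsv[...,0]<130)&(hsv[...,1]>110)&(hsv[...,2]>40)).astype(np.uint8)
    n,l,s,ce=cv2.connectedComponentsWithStats(m)
    out=[]
    for i in range(1,n):
        if s[i,4]>amin: out.append((s[i].tolist(),np.round(ce[i],1).tolist(),np.round(np.median(X[l==i],0),4).tolist()))
    return out
E
python3 - <<'E'
from h import *
for b in blobs("c_wrist",100): print(b)
p,d,X=load("c_wrist.npz")
print(X[150,200:330:20,2],X[260,180:240:20,2],X[230,170:350:30,2])
R=down(0.042)
manip.move_ptp([0.6267,0.1522,0.16],R)
manip.dwell(0.3)
print(manip.current_time(),manip.current_ee_pos(),manip.current_force(),manip.current_qpos())
grab("wrist","d_wrist");grab("side","d_side")
for b in blobs("d_wrist",100): print(b)
E
```

```text
([160, 126, 32, 31, 753], [175.5, 140.8], [0.5729, 0.113, 0.1514])
([321, 126, 31, 31, 745], [336.0, 140.9], [0.5728, 0.1929, 0.1515])
([241, 195, 31, 125, 3501], [255.8, 257.8], [0.6214, 0.1532, 0.1804])
[0.15178446 0.15082508 0.14963753 0.1510914  0.149393   0.15076618
 0.1508253 ] [0.15015416 0.15016734 0.18493073] [0.15139641 0.14925462 0.16216127 0.18055276 0.14956224 0.15034847]
9.3833 [0.62671136 0.15217058 0.16001553] [ 0.33171042  0.59212708 -3.11611071] [ 1.66046908e-01  5.94948526e-01  1.45338090e+00 -3.54486877e-05
  1.09322844e+00  1.23793789e-01]
([160, 126, 32, 31, 753], [175.5, 140.8], [0.5843, 0.2035, 0.1524])
([321, 126, 31, 31, 754], [336.0, 140.9], [0.664, 0.2069, 0.1524])
([241, 190, 31, 130, 3632], [255.6, 255.4], [0.6261, 0.1578, 0.1815])
```

View pics/d_wrist.png

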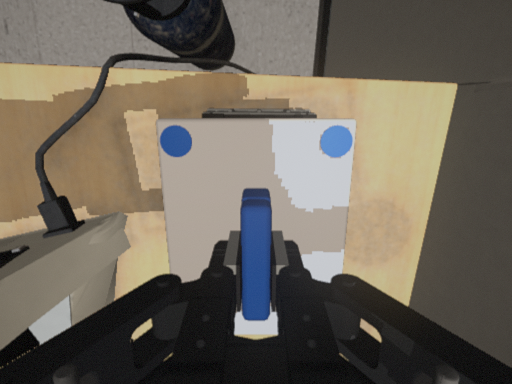

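View pics/d_side.png

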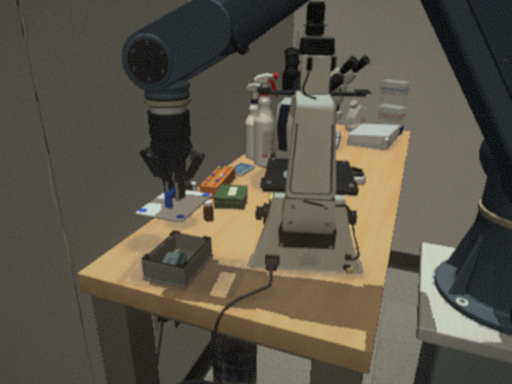

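```bash
python3 - <<'E'
from h import *
p,d,X=load("d_wrist.npz")
m=(X[...,2]>0.038)&(X[...,2]<0.0555)&(X[...,0]>.54)&(X[...,0]<.72)&(X[...,1]>.17)&(X[...,1]<.24)&(d>0)
P=X[m];print(len(P),P.min(0),P.max(0))
for x0 in np.arange(.572,.69,.008):
    s=P[(P[:,0]>=x0)&(P[:,0]<x0+.008)]
    if len(s): print(round(x0+.004,3),len(s),np.round([s[:,1].min(),s[:,1].max(),np.median(s[:,2])],4))
# side camera: box now open: rim points
p,d,X=load("d_side.npz")
m=(X[...,2]>0.038)&(X[...,2]<0.0555)&(X[...,0]>.54)&(X[...,0]<.72)&(X[...,1]>.06)&(X[...,1]<.25)&(d>0)
P=X[m];print(len(P),P.min(0),P.max(0))
r=cv2.minAreaRect((P[:,:2]*1000).astype(np.float32)); print(r)
E
```

```text
707 [0.57930287 0.20955423 0.03810392] [0.67294541 0.21716955 0.05338983]
0.576 1 [0.2133 0.2133 0.0461]
0.584 66 [0.2096 0.2142 0.0513]
0.592 67 [0.21   0.2146 0.0512]
0.6 70 [0.2101 0.2157 0.046 ]
0.608 59 [0.2104 0.2147 0.0461]
0.616 60 [0.2107 0.215  0.0459]
0.624 56 [0.2111 0.2159 0.0457]
0.632 58 [0.2113 0.2157 0.046 ]
0.64 58 [0.2117 0.216  0.046 ]
0.648 57 [0.212  0.2169 0.0457]
0.656 64 [0.2124 0.2167 0.0465]
0.664 54 [0.2131 0.2169 0.0511]
0.672 37 [0.2134 0.2172 0.0509]
867 [0.57772418 0.0919262  0.03800947] [0.67713768 0.2224408  0.05370355]
((628.0987548828125, 157.2523651123047), (97.25104522705078, 130.60110473632812), 2.16947603225708)
```

```bash
python3 - <<'E'
from h import *
R=down(0.0425)
manip.move_l([0.6281,0.1532,0.085],R,0.1)
manip.dwell(0.2)
f0=manip.current_force(); print(manip.current_time(),f0,manip.current_ee_pos())
z=0.085
while z>0.0635:
    z-=0.0015 if z>0.069 else 0.0006
    manip.move_l([0.6281,0.1532,z],R,0.03)
    f=manip.current_force()
    print(round(z,4),np.round(manip.current_ee_pos(),4),np.round(f-f0,1))
    if f[2]-f0[2]>2.5 or np.hypot(*(f-f0)[:2])>6: break
print(manip.current_time(),manip.current_ft_torque())
grab("side","e_side"); grab("wrist","e_wrist")
for b in blobs("e_wrist",100): print(b)
E
```

```text
10.5833 [-0.23561214 -0.15378769 -3.10954832] [0.62841299 0.15325289 0.08566083]
0.0835 [0.6281 0.1532 0.0835] [ 0.   0.6 -0.4]
0.082 [0.628  0.1532 0.0819] [ 1.1 -0.7  0.5]
0.0805 [0.628  0.1532 0.0803] [0.2 0.4 0.6]
0.079 [0.628  0.1532 0.0788] [ 0.6 -0.6  1.1]
0.0775 [0.628  0.1532 0.0774] [0.9 0.9 0.4]
0.076 [0.628  0.1532 0.0759] [0.2 0.2 0.7]
0.0745 [0.628  0.1532 0.0744] [0.6 0.7 0.7]
0.073 [0.628  0.1532 0.0729] [0.9 0.  1.3]
0.0715 [0.628  0.1532 0.0714] [-0.1 -0.   0.5]
0.07 [0.628  0.1532 0.0699] [-0.3  0.9  0.1]
0.0685 [0.628  0.1532 0.0684] [-0.3 -0.3 -0.2]
0.0679 [0.6281 0.1532 0.0679] [0.3 0.4 0.1]
0.0673 [0.6281 0.1532 0.0673] [-0.  -0.1  0.6]
0.0667 [0.6281 0.1532 0.0666] [0.1 0.7 0. ]
0.0661 [0.6281 0.1532 0.066 ] [ 0.4 -0.1  0.4]
0.0655 [0.6282 0.1532 0.0658] [-0.1  0.9  2.4]
0.0649 [0.6283 0.1532 0.0657] [-1.8  0.1  9.2]
14.8333 [-0.06385212  0.5828378   0.03078059]
([160, 126, 31, 31, 756], [175.1, 140.9], [0.5857, 0.2044, 0.0582])
([321, 126, 31, 31, 753], [335.7, 140.7], [0.6655, 0.208, 0.0582])
([241, 190, 31, 130, 3643], [255.6, 255.1], [0.6277, 0.1592, 0.0873])
```

View pics/e_side.png

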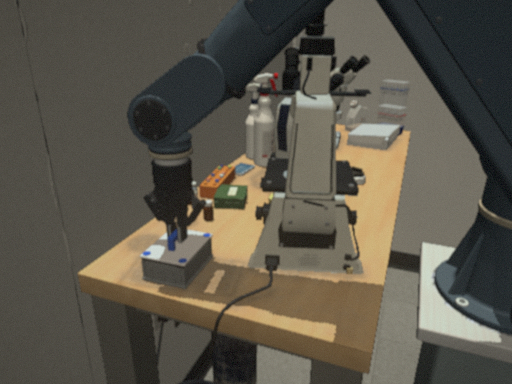

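```bash
python3 - <<'E'
from h import *
R=down(0.0425)
manip.move_l([0.6281,0.1532,0.0657],R,0.03)
manip.set_gripper(0.5)
manip.dwell(0.3)
print(manip.current_time(),manip.current_force(),manip.current_grip_width())
manip.move_l([0.6281,0.1532,0.13],R,0.12)
manip.move_l([0.6281,0.1332,0.24],R,0.25)
manip.set_gripper(0.0,40)
grab("wrist","f_wrist")
for b in blobs("f_wrist",40): print(b)
print(manip.current_time(),manip.current_ee_pos())
E
```

```text
15.875 [-0.86403918  0.38448448 -0.71023488] 0.5004382498107064
([211, 93, 15, 15, 163], [218.0, 99.9], [0.5856, 0.2042, 0.0582])
([289, 93, 14, 15, 162], [295.4, 99.9], [0.6657, 0.2076, 0.0583])
([251, 126, 13, 59, 722], [256.7, 154.4], [0.6279, 0.1546, 0.0873])
([216, 193, 12, 13, 119], [221.5, 199.0], [0.5899, 0.0961, 0.0578])
([286, 193, 13, 12, 118], [291.7, 199.0], [0.6702, 0.1, 0.0582])
17.6917 [0.62806302 0.13323171 0.23986135]
```

View pics/f_wrist.png

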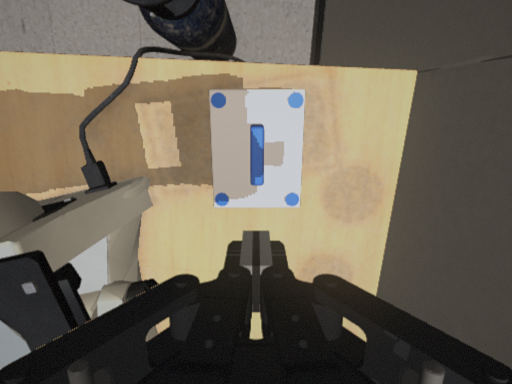

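```bash
cat >> h.py <<'E'
Ry=down(0.0425)
def press(x,y,ztop=0.064,zend=0.050,fstop=30):
    manip.move_l([x,y,0.115],Ry,0.25)
    manip.move_l([x,y,ztop],Ry,0.12)
    manip.dwell(0.15); f0=manip.current_force()[2]; z=ztop; log=[]
    while z>zend:
        z-=0.0006
        manip.move_l([x,y,z],Ry,0.02)
        f=manip.current_force()-np.array([0,0,f0]); e=manip.current_ee_pos()[2]
        log.append((round(e*1000,1),round(f[2],1),round(float(np.hypot(f[0],f[1])),1)))
        if f[2]>fstop: break
    print(log)
    manip.move_l([x,y,e],Ry,0.02); manip.move_l([x,y,0.115],Ry,0.15)
    print(manip.current_time())
E
python3 - <<'E'
from h import *
press(0.5856,0.2042)
grab("side","g_side"); grab("wrist","g_wrist")
for b in blobs("g_wrist",40): print(b)
E
```

```text
[(np.float64(63.7), np.float64(-0.0), 1.2), (np.float64(62.8), np.float64(-0.6), 0.1), (np.float64(62.1), np.float64(0.1), 0.5), (np.float64(61.6), np.float64(0.1), 0.9), (np.float64(60.9), np.float64(0.6), 0.8), (np.float64(60.4), np.float64(0.4), 0.4), (np.float64(59.8), np.float64(-0.1), 0.1), (np.float64(59.1), np.float64(-1.0), 0.7), (np.float64(58.6), np.float64(-0.9), 0.2), (np.float64(57.9), np.float64(-0.0), 0.3), (np.float64(57.7), np.float64(4.7), 1.8), (np.float64(57.3), np.float64(7.1), 2.9), (np.float64(56.9), np.float64(8.6), 2.8), (np.float64(56.3), np.float64(8.9), 4.0), (np.float64(55.8), np.float64(9.9), 3.6), (np.float64(55.2), np.float64(10.7), 4.5), (np.float64(54.6), np.float64(11.1), 4.7), (np.float64(54.0), np.float64(10.1), 4.0), (np.float64(53.5), np.float64(11.9), 5.1), (np.float64(53.0), np.float64(12.3), 5.1), (np.float64(52.8), np.float64(15.4), 6.7), (np.float64(52.7), np.float64(20.7), 9.5), (np.float64(52.5), np.float64(26.1), 10.9), (np.float64(52.4), np.float64(31.9), 13.5)]
26.025
([247, 198, 22, 20, 338], [257.3, 207.3], [0.5857, 0.2045, 0.0578])
([361, 198, 22, 20, 347], [371.3, 207.4], [0.6655, 0.2081, 0.0581])
([306, 248, 20, 8, 68], [314.7, 250.2], [0.6252, 0.1815, 0.0736])
([307, 256, 23, 27, 430], [317.6, 267.4], [0.6244, 0.1773, 0.0869])
([349, 325, 18, 16, 149], [357.9, 332.0], [0.6692, 0.1037, 0.0583])
([248, 326, 16, 15, 194], [255.8, 333.0], [0.5877, 0.0997, 0.058])
```

View pics/g_wrist.png

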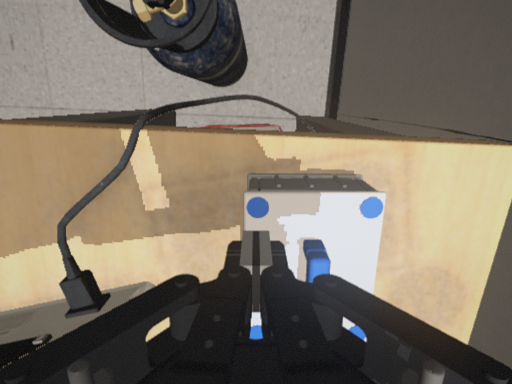

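```bash
sed -i 's/ztop=0.064/ztop=0.0605/; s/z-=0.0006$/z-=0.0008/' h.py; python3 - <<'E'
from h import *
press(0.5899,0.0961)
grab("side","h_side"); grab("wrist","h_wrist")
for b in blobs("h_wrist",40): print(b)
E
```

```text
[(np.float64(59.9), np.float64(-0.2), 0.5), (np.float64(58.8), np.float64(0.8), 0.2), (np.float64(58.0), np.float64(-1.0), 1.1), (np.float64(57.3), np.float64(-0.7), 0.3), (np.float64(56.8), np.float64(4.6), 1.8), (np.float64(56.1), np.float64(6.9), 2.9), (np.float64(55.4), np.float64(6.8), 2.6), (np.float64(54.5), np.float64(7.4), 3.9), (np.float64(53.8), np.float64(7.4), 3.7), (np.float64(52.9), np.float64(7.6), 4.1), (np.float64(52.5), np.float64(11.6), 3.9), (np.float64(52.4), np.float64(18.6), 6.8), (np.float64(52.3), np.float64(26.6), 10.9), (np.float64(52.2), np.float64(33.5), 13.7)]
31.8167
([378, 24, 27, 28, 588], [391.2, 37.3], [0.6651, 0.2078, 0.0578])
([246, 26, 25, 27, 531], [257.7, 38.9], [0.5853, 0.2044, 0.0528])
([311, 78, 29, 105, 2467], [324.5, 129.4], [0.6251, 0.1547, 0.0845])
([247, 195, 21, 20, 322], [257.4, 204.8], [0.59, 0.0965, 0.053])
([360, 197, 23, 21, 356], [371.0, 207.3], [0.6697, 0.0999, 0.0579])
```

View pics/h_wrist.png

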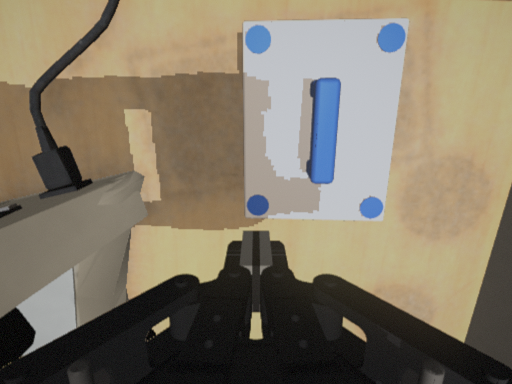

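Near corners at 53 mm, far at 58 mm: as expected. Now the two far corners.

```bash
python3 - <<'E'
from h import *
press(0.6695,0.0999)
press(0.6652,0.2078)
manip.move_l([0.628,0.12,0.24],Ry,0.25)
grab("side","i_side"); grab("wrist","i_wrist")
for b in blobs("i_wrist",40): print(b)
print(manip.current_time(),manip.current_force())
E
```

```text
[(np.float64(59.9), np.float64(-1.1), 0.5), (np.float64(58.8), np.float64(-1.0), 0.7), (np.float64(58.0), np.float64(-1.0), 0.5), (np.float64(57.5), np.float64(1.0), 1.0), (np.float64(57.0), np.float64(5.9), 1.8), (np.float64(56.5), np.float64(5.8), 1.3), (np.float64(55.8), np.float64(6.6), 1.7), (np.float64(55.0), np.float64(6.8), 1.9), (np.float64(54.3), np.float64(8.2), 2.9), (np.float64(53.6), np.float64(8.2), 2.6), (np.float64(52.9), np.float64(8.3), 2.2), (np.float64(52.5), np.float64(12.4), 4.1), (np.float64(52.4), np.float64(17.3), 5.4), (np.float64(52.3), np.float64(24.8), 9.6)]
37.5083
[(np.float64(59.9), np.float64(0.3), 0.4), (np.float64(58.8), np.float64(-0.5), 0.3), (np.float64(58.0), np.float64(-0.3), 0.6), (np.float64(57.2), np.float64(0.4), 0.9), (np.float64(56.8), np.float64(3.4), 2.3), (np.float64(56.2), np.float64(5.7), 1.5), (np.float64(55.4), np.float64(6.2), 3.4), (np.float64(54.7), np.float64(6.4), 2.4), (np.float64(53.9), np.float64(6.6), 2.2), (np.float64(53.1), np.float64(6.5), 1.9), (np.float64(52.3), np.float64(7.4), 2.2), (np.float64(52.1), np.float64(11.8), 4.6), (np.float64(52.0), np.float64(17.2), 7.6), (np.float64(52.0), np.float64(23.1), 10.6)]
43.1917
([213, 80, 14, 15, 164], [219.6, 87.2], [0.5859, 0.2044, 0.0524])
([291, 80, 14, 15, 158], [297.0, 87.4], [0.6655, 0.2077, 0.0524])
([252, 113, 13, 59, 715], [258.3, 141.3], [0.6279, 0.1544, 0.0817])
([217, 182, 13, 12, 124], [222.9, 187.5], [0.5905, 0.0964, 0.0524])
([287, 182, 13, 12, 125], [293.0, 187.5], [0.6702, 0.1002, 0.0524])
44.0667 [ 0.73355844 -0.54312199 -1.14668631]
```

View pics/i_wrist.png

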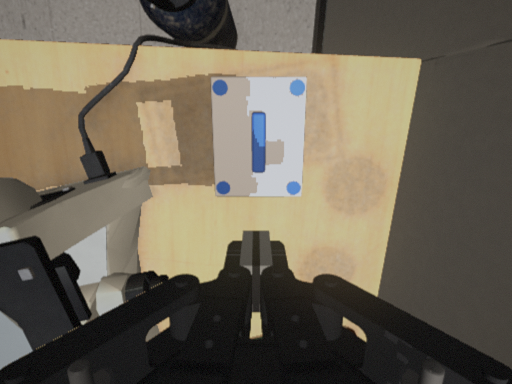

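All four discs are at 52.4 mm, 6.4 mm above the rim and level, and the arm is clear of everything.

```bash
python3 -c "
from bench import manip
manip.sign_off(); print(manip.current_time())"
```

```text
the job is handed in; nothing more can be done
the job is handed in; nothing more can be done
```

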